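# Set the worn metering valve to its red mark

### The job

Open the metering valve on the tilted stand: turn its black bar handle anticlockwise until the yellow pointer lines up with the red set mark on the dial, coming up to the mark from the closed side without running past it. The handle is worn and has free play on its spindle, so go by the pointer and not by the handle; let go of the handle at the end, and leave the bottle, beaker and vial stand standing where they are.

Things in the scene. Friction and masses are not known exactly. Their poses are not given: they have to be found in the camera images.
- handle_grip (a point): Centre of the black bar handle, on the valve axis: 50 mm long, 12 thick, 22 tall, its middle 49 mm out from the grey plate. z = valve axis, out of the plate, 40 degrees from vertical towards the stand's front; x = along the bar, on the pointer's side; pinch along y. Rocks freely 0.13 rad either way on the spindle before it takes the pointer along. Turn about +z (anticlockwise) to open.
- valve_stem (a joint): Opening of the valve in rad: angle of the spindle and its yellow pointer, without the handle's free play. 0 = closed stop, grows anticlockwise as seen facing the plate, end stop at 3.0. Turning takes 0.3 N m; it stays where it is left. Spindle 11 mm in diameter below the bar.
- pointer_tip (a point): Tip of the yellow pointer, 46 mm from the valve axis; turns with valve_stem. Its x axis points outward along the pointer, z = valve axis.
- mark_tip (a point): Inner tip of the red set mark on the dial's rim, 46 mm from the valve axis, level with pointer_tip; it stays put, at an opening of 1.95 to 2.6 rad, different each time. x axis outward, z = valve axis, y = anticlockwise: a pointer tip with positive y in this frame is past the mark.
- white_bottle_mid (a point): Half-way up (54 mm) the axis of a white reagent bottle with a blue cap, 55 mm in diameter, 108 mm tall, standing loose to the left of the valve stand.
- beaker_mid (a point): Half-way up (35 mm) the axis of an empty beaker, 56 mm in diameter, 70 mm tall, standing loose to the left of the valve stand, nearer the robot than the bottle.
- vial_stand_mid (a point): Half-way up (43 mm) a black vial stand, 70x98x86 mm, standing loose to the right of the valve stand.
- valve_stand: Fixed stand, base 200x200 mm; origin under its centre, front faces -x. Grey plate 190 mm wide, 240 up the slope, tilted 40 degrees; the axis leaves it 110 mm above the origin; dial and pointer stand out under 16 mm. A blue visor, 150 wide, square to the plate 115 mm up the slope from the axis, reaches 115 mm out (top 272 mm above the bench): the hand must come in along the axis.

How it is judged:
By the outcome, as a careful person would: the job done as asked, in the order asked, and still so for the second after the job is handed in, with the robot touching nothing.
It also fails if it takes over 48 s, if anything falls off the work surface, if the arm or the gripper's body presses on something with over 40 N, if the wrist force passes 120 N, or if a joint passes its speed limit or range.

### The arm

A 6-joint arm with a two-finger parallel gripper is mounted at the origin on a cart in front of the work surface, level with it; the furniture and walls round the work are solid. World frame = base frame: x ahead of the robot, y to its left, z up, the work surface at z = 0. Lengths are in mm, angles in rad, forces in N, time in s.
With the tool pointing down it reaches from about 350 to 875 mm from the base axis. Payload 4.2 kg.
Tool frame: the origin (TCP) lies midway between the tips of the shut fingers; the grasp point (between the pads) lies 19 mm behind it; y points along the fingers, x is the direction in which the jaws open and shut, and the axes are right-handed (so a half turn about y gives the same grasp; the last joint's range is limited). The gripper opens to 85 mm and grips with 20 to 120 N. Pads are 22 mm wide; open, the fingers measure 114 mm over their backs; the gripper's body (76 mm by 85 mm) begins 54 mm behind the grasp point. The pads swing forward as they close: fully open they stand 13 mm farther back than shut.
Start: joints at [-0.907, 0.385, 0.008, 0, -1.194, -0.259], TCP at [246.16, -574.46, 194.612] pointing down, gripper open.
Joint ranges: [-3.14, 3.14], [-1.21, 2.06], [-1.07, 1.41], [-3.16, 2.05], [-2.99, -0.16], [-3.1, 3.1]. Speed limits (rad/s): [2.79, 2.79, 3.14, 3.14, 3.14, 3.14].

### API

Orientations are given as a unit quaternion [x, y, z, w].
In Python, from bench import read_state, get_image, job_done gives the robot as it stands.
- The arm moves only by the tool play_rows, never from a script. Its argument "series" is a list of rows, each a list of 7 numbers: the shift along the tool's x, y, z in m, then the turn, a rotation vector about the tool's x, y, z in rad, then the finger opening in m, from 0 to 0.0854. In form: [[x, y, z, wx, wy, wz, claw], ...]. A call has 1 to 10 rows; each row shifts and turns the pose as measured when the row begins, along the tool's axes as they then stand; what a row does not reach is not made up. A row lasts 1/10 s, in which the tool goes at most 50 mm and 8.59 degrees, less where a joint would pass 70% of its speed; a pose out of reach is approached as far as the arm can. A call with a gripper value outside its range is refused whole. The fingers move at their own pace and stop on an object; the grip force is fixed at half the most. Time passes only in rows, so rows that do not move let the fingers close. It gives the time, the measured TCP pose, the force and the opening at its end, in the units of the state.
- read_state(): the state, without advancing time (a new reading comes with each control period).
- get_image(name): name is "scene" or "top" or "wrist"; returns a dict with "color" (420x560x3 uint8, red, green, blue), "intrinsics" (3x3 intrinsics, pixels), "origin" and "orientation" of the camera in the world. Camera axes: x right, y down, z forward; pixel columns grow to the right and rows downward; lengths in mm; the calibration is good to about 2 mm. A picture is of the moment at which its call begins. There is no depth.
- job_done(): hands the job in, once; it reports no verdict.
The state is a dict: "clock": time; "joints": joint angles; "joint_vel": joint speeds; "joint_efforts": joint torques, N m; "position": TCP position; "ee_rot": TCP orientation; "contact_force": force on the tool from outside, world axes, zero at the start; "wrist_torque": the same for the moment, N m; "gripper_width": finger opening in mm.
Only numpy, scipy, OpenCV 4.12 (cv2) and the standard library are available. Lean on these libraries where they do the work, as an engineer would, in place of code of your own. Each camera call takes 0.05 s, during which the arm holds its last target. There are 200 camera calls.

## Working session

There is one attempt and no reset: what is moved stays moved. The work goes in short steps, Python scripts to look and compute and a tool call to move; the robot and the scene stay as the last step left them, time stands still between calls to the robot, and variables do not carry over. Pictures are saved under pics/ and viewed, about 8 in all and at most 12, crops included, and the job is handed in when it is done.

Besides the shell and the picture viewer there is one more tool, called after ">>>" as a command line: name --pt "numbers of a row" for each row, then --argument value for the rest. play_rows: Moves the arm, as the interface text tells. Its arguments: {"type":"object","properties":{"series":{"type":"array","items":{"type":"array","items":{"type":"number"}}}},"required":["series"]}

```bash
mkdir -p pics; ls; python3 - <<'E'
from bench import *
import cv2
s=read_state();print(s)
for n in("scene","top"):
    d=get_image(n);cv2.imwrite(f"pics/{n}0.png",d["color"][:,:,::-1]);print(n,d["intrinsics"],d["origin"],d["orientation"])
E
python3 -c "
import cv2,numpy as np
a=cv2.imread('pics/scene0.png');b=cv2.imread('pics/top0.png')
"
```

```text
pics
{'clock': 0.0, 'joints': array([-9.07392591e-01,  3.85586811e-01,  6.61530902e-03, -4.93222045e-04,
       -1.19399029e+00, -2.58601078e-01]), 'joint_vel': array([ 0.00181288, -0.00169456,  0.00032855,  0.0013199 , -0.00048165,
        0.00091546]), 'joint_efforts': array([ 4.38600164e-04, -3.92282939e+01,  1.88393980e+01,  4.18600380e+00,
       -4.64276935e-03, -1.46699165e-05]), 'position': array([ 245.89942058, -573.87087902,  193.50014773]), 'ee_rot': array([ 0.38866169,  0.59066632, -0.58987102, -0.39000972]), 'contact_force': array([ 0.49707392,  0.1845258 , -0.3675387 ]), 'wrist_torque': array([-0.01926021,  0.04421271, -0.03336769]), 'gripper_width': 85.37997716194096}
scene [[412.19457649   0.         282.10631549]
 [  0.         412.19457649 214.08900769]
 [  0.           0.           1.        ]] [-21.9125223  585.22807448 583.82327753] [-0.3724939   0.79455521 -0.43461811  0.20257695]
top [[405.67494216   0.         285.97983208]
 [  0.         405.67494216 212.73974667]
 [  0.           0.           1.        ]] [351.14582157 120.35611495 936.76865338] [-0.69933338  0.70773309 -0.0712879   0.07046087]
```

View pics/scene0.png

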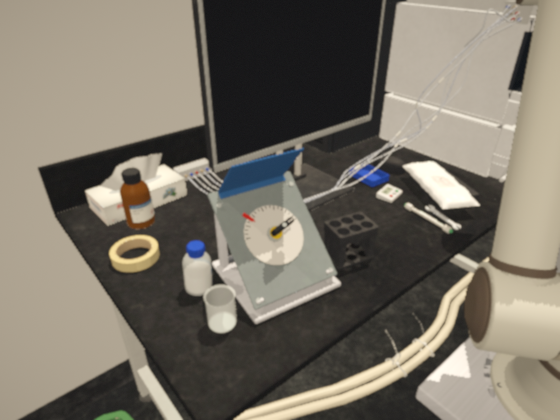

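View pics/top0.png

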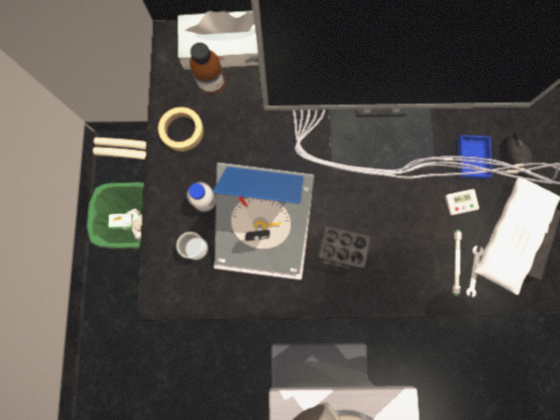

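```bash
python3 - <<'E'
import cv2,numpy as np
a=cv2.imread('pics/scene0.png')[140:320,200:345];b=cv2.imread('pics/top0.png')[155:285,205:320]
a=cv2.resize(a,None,fx=3.3,fy=3.3,interpolation=cv2.INTER_CUBIC);b=cv2.resize(b,None,fx=2.7,fy=2.7,interpolation=cv2.INTER_CUBIC)
c=np.zeros((600,800,3),np.uint8);c[:a.shape[0],:a.shape[1]]=a;c[:b.shape[0],485:485+b.shape[1]]=b
cv2.imwrite('pics/crop0.png',c)
E
```

```text
(no output)
```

View pics/crop0.png

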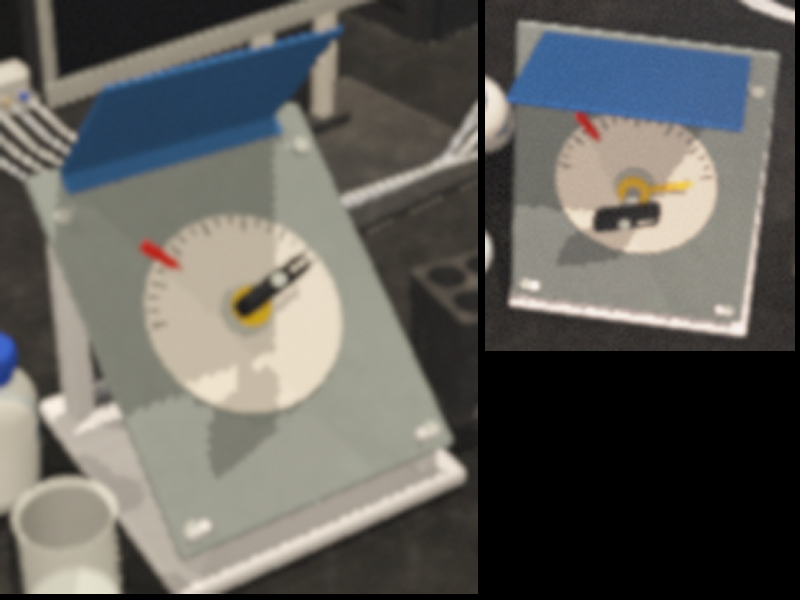

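```bash
cat > h.py <<'E'
import numpy as np
from scipy.spatial.transform import Rotation as R
CAM={'scene':([412.195,412.195,282.106,214.089],[-21.9125,585.228,583.823],[-0.3724939,0.79455521,-0.43461811,0.20257695]),
'top':([405.675,405.675,285.98,212.74],[351.146,120.356,936.769],[-0.69933338,0.70773309,-0.0712879,0.07046087])}
def ray(c,uv):
    k,o,q=CAM[c];d=np.array([(uv[0]-k[2])/k[0],(uv[1]-k[3])/k[1],1])
    d=R.from_quat(q).apply(d);return np.array(o),d/np.linalg.norm(d)
def tri(rs):
    A=np.zeros((3,3));b=np.zeros(3)
    for o,d in rs:
        P=np.eye(3)-np.outer(d,d);A+=P;b+=P@o
    x=np.linalg.solve(A,b);return x,[np.linalg.norm((np.eye(3)-np.outer(d,d))@(x-o)) for o,d in rs]
def onplane(r,p,n): o,d=r;return o+d*np.dot(p-o,n)/np.dot(d,n)
E
python3 - <<'E'
from h import *
np.set_printoptions(precision=1,suppress=True)
S=lambda u,v:ray('scene',(u/3.3+200-.35,v/3.3+140-.35)); T=lambda u,v:ray('top',((u-485)/2.7+205-.3,v/2.7+155-.3))
pts=dict(dot=(S(280,279),T(625,223)),red=(S(180,267),T(599,138)),TL=(S(28,178),T(518,25)),TR=(S(290,105),T(778,53)),
 BL=(S(185,555),T(511,297)),BR=(S(452,440),T(747,322)),bf=(S(190,592),T(508,305)),br=(S(465,475),T(746,333)))
for k,v in pts.items(): print(k,*tri(v))
p={k:tri(v)[0] for k,v in pts.items()}
for a,b in(('TL','TR'),('BL','BR'),('BL','TL'),('BR','TR'),('bf','br')):
    d=p[b]-p[a];print(a,b,d,np.linalg.norm(d),np.degrees(np.arctan2(d[1],d[0])))
E
```

```text
dot [461.8 175.8 154.9] [np.float64(0.6085608301330997), np.float64(0.6085608301330838)]
red [528.6 196.7 137.7] [np.float64(0.4589332942816833), np.float64(0.4589332942815763)]
TL [601.8 250.9 185.9] [np.float64(0.21328327835315622), np.float64(0.21328327835341887)]
TR [580.7  65.5 181.9] [np.float64(0.8567348878706519), np.float64(0.8567348878706553)]
BL [419.4 277.7  38.2] [np.float64(0.3459904583540297), np.float64(0.3459904583540796)]
BR [398.5  86.1  28.6] [np.float64(1.8509103005461292), np.float64(1.8509103005461762)]
bf [412.9 282.1  18.3] [np.float64(1.5307542747649656), np.float64(1.5307542747649718)]
br [389.   84.9   6.1] [np.float64(0.16361290157547492), np.float64(0.16361290157555577)]
TL TR [ -21.1 -185.4   -4. ] 186.68750856424717 -96.49135906874533
BL BR [ -20.8 -191.6   -9.7] 192.9597488082119 -96.20210847032057
BL TL [182.4 -26.7 147.7] 236.2509117084052 -8.33874348204932
BR TR [182.2 -20.6 153.4] 238.99664226858079 -6.451565068693446
bf br [ -23.9 -197.2  -12.2] 199.0233246230612 -96.92065484079548
```

```bash
cat >> h.py <<'E'
yaw=np.radians(-6.5)
Rs=R.from_euler('z',yaw)*R.from_euler('y',-np.radians(40))   # stand plate frame: z=axis, x upslope, y left
n=Rs.apply([0,0,1]); up=Rs.apply([1,0,0]); left=Rs.apply([0,1,0])
A0=np.array([461.8,175.8,154.9])-60*n; A0[2]=110  # axis point on the plate
def pl(r,h): # plate coords (right, up) at height h above plate
    x=onplane(r,A0+h*n,n)-A0; return np.array([-x@left,x@up])
E
python3 - <<'E'
from h import *
from bench import *
np.set_printoptions(precision=2,suppress=True)
print(A0,n)
S=lambda u,v:ray('scene',(u/3.3+200-.35,v/3.3+140-.35)); T=lambda u,v:ray('top',((u-485)/2.7+205-.3,v/2.7+155-.3))
def sh(t,r,h):
    p=pl(r,h);print(t,p,np.hypot(*p),np.arctan2(p[1],p[0]))
sh('redS',S(180,267),13);sh('redT',T(599,138),13)
sh('ptrT',T(690,185),13)
sh('hubT',T(634,190),13)
a=T(594,219);b=T(660,215)
sh('barLT',a,60);sh('barRT',b,60)
d=pl(b,60)-pl(a,60);print('bar',d,np.hypot(*d),np.arctan2(d[1],d[0]))
a=S(242,308);b=S(308,258)
d=pl(b,60)-pl(a,60);print('barS',pl(a,60),pl(b,60),np.hypot(*d),np.arctan2(d[1],d[0]))
s=read_state();q=R.from_quat(s['ee_rot']);print(q.as_matrix(), s['joints'])
E
```

```text
[500.12 171.43 110.  ] [-0.64  0.07  0.77]
redS [-31.6   35.22] 47.31932931991275 2.30209675427297
redT [-27.6   42.02] 50.271575822536334 2.1519104820439683
ptrT [42.27  9.87] 43.40760128948647 0.2294412207385099
hubT [0.37 0.64] 0.7400713965489958 1.0508587952885293
barLT [-22.83   1.07] 22.850448001747186 3.094610222458557
barRT [24.36 10.03] 26.341390509702325 0.39064686534069804
bar [47.18  8.96] 48.02485986602824 0.18761195547518728
barS [-29.  -9.] [22.23  4.71] 53.03178408755153 0.26156405557137385
[[-0.39 -0.   -0.92]
 [ 0.92  0.   -0.39]
 [ 0.   -1.    0.  ]] [-0.91  0.39  0.01 -0.   -1.19 -0.26]
```

```bash
cat >> h.py <<'E'
from bench import *
def target(h,ang,lat=(0,0)): # tcp h above plate, tool x at plate angle ang (from right, ccw), lat=(right,up)
    x=-np.cos(ang)*left+np.sin(ang)*up; y=-n; z=np.cross(x,y)
    return A0+h*n-lat[0]*left+lat[1]*up, R.from_matrix(np.c_[x,y,z])
def rows(p,q,k):
    s=read_state();q0=R.from_quat(s['ee_rot']);r=(q0.inv()*q).as_rotvec()
    t=q0.inv().apply(np.asarray(p)-s['position'])
    M=sum(R.from_rotvec(r*i/k).as_matrix() for i in range(k))
    print(k,'rows',np.round(np.linalg.solve(M,t)/1000,4).tolist(),np.round(r/k,4).tolist())
def st():
    s=read_state();q=R.from_quat(s['ee_rot']);x=q.apply([1,0,0]);d=s['position']-A0
    print('t %.2f h %.1f right %.1f up %.1f xang %.3f tilt %.3f'%(s['clock'],d@n,-d@left,d@up,np.arctan2(x@up,-x@left),np.arccos(np.clip(-q.apply([0,1,0])@n,-1,1))),
     'w %.1f F'%s['gripper_width'],s['contact_force'].round(1),'M',s['wrist_torque'].round(2),'j',s['joints'].round(2),s['position'].round(1))
E
python3 - <<'E'
from h import *
q0=R.from_quat(read_state()['ee_rot']);p,q=target(150,.22-np.pi/2)
qm=q0*R.from_rotvec(.45*(q0.inv()*q).as_rotvec());print(p,np.linalg.norm((q0.inv()*q).as_rotvec()))
rows([460,-220,270],qm,10)
E
```

```text
[404.32098897 182.34890609 224.90666647] 1.428914992162148
10 rows [0.0142, -0.0084, -0.0394] [-0.0135, -0.0548, 0.0308]
```

>>> play_rows --pt "0.0142 -0.0084 -0.0394 -0.0135 -0.0548 0.0308 0.0854" --pt "0.0142 -0.0084 -0.0394 -0.0135 -0.0548 0.0308 0.0854" --pt "0.0142 -0.0084 -0.0394 -0.0135 -0.0548 0.0308 0.0854" --pt "0.0142 -0.0084 -0.0394 -0.0135 -0.0548 0.0308 0.0854" --pt "0.0142 -0.0084 -0.0394 -0.0135 -0.0548 0.0308 0.0854" --pt "0.0142 -0.0084 -0.0394 -0.0135 -0.0548 0.0308 0.0854" --pt "0.0142 -0.0084 -0.0394 -0.0135 -0.0548 0.0308 0.0854" --pt "0.0142 -0.0084 -0.0394 -0.0135 -0.0548 0.0308 0.0854" --pt "0.0142 -0.0084 -0.0394 -0.0135 -0.0548 0.0308 0.0854" --pt "0.0142 -0.0084 -0.0394 -0.0135 -0.0548 0.0308 0.0854"

```text
clock: 1.1
position: [463.2, -209.1, 265.7]
ee_rot: [-0.323, -0.648, 0.684, 0.091]
contact_force: [1.0, 0.3, 0.5]
gripper_width: 85.7
```

```bash
python3 - <<'E'
from h import *
st();p,q=target(150,.22-np.pi/2);rows(p,q,10)
E
```

```text
t 1.10 h 115.2 right 382.3 up 105.0 xang -2.062 tilt 0.398 w 85.7 F [1.  0.3 0.5] M [ 0.25  0.52 -0.02] j [-0.01 -0.06 -0.47  0.19 -0.86 -0.69] [ 463.2 -209.1  265.7]
10 rows [0.017, -0.0054, -0.0365] [-0.0158, -0.0661, 0.0373]
```

>>> play_rows --pt "0.017 -0.0054 -0.0365 -0.0158 -0.0661 0.0373 0.0854" --pt "0.017 -0.0054 -0.0365 -0.0158 -0.0661 0.0373 0.0854" --pt "0.017 -0.0054 -0.0365 -0.0158 -0.0661 0.0373 0.0854" --pt "0.017 -0.0054 -0.0365 -0.0158 -0.0661 0.0373 0.0854" --pt "0.017 -0.0054 -0.0365 -0.0158 -0.0661 0.0373 0.0854" --pt "0.017 -0.0054 -0.0365 -0.0158 -0.0661 0.0373 0.0854" --pt "0.017 -0.0054 -0.0365 -0.0158 -0.0661 0.0373 0.0854" --pt "0.017 -0.0054 -0.0365 -0.0158 -0.0661 0.0373 0.0854" --pt "0.017 -0.0054 -0.0365 -0.0158 -0.0661 0.0373 0.0854" --pt "0.017 -0.0054 -0.0365 -0.0158 -0.0661 0.0373 0.0854"

```text
clock: 2.1
position: [396.8, 200.0, 229.7]
ee_rot: [-0.2, -0.623, 0.698, -0.291]
contact_force: [1.7, -7.9, -10.7]
gripper_width: 85.3
```

```bash
python3 - <<'E'
from h import *
import cv2
st();p,q=target(150,.22-np.pi/2);rows(p,q,2)
d=get_image('wrist');cv2.imwrite('pics/wrist1.png',d['color'][:,:,::-1])
import pickle;pickle.dump(d,open('w1.pkl','wb'));st()
E
```

```text
t 2.10 h 159.8 right -16.7 up -4.2 xang -1.327 tilt 0.028 w 85.3 F [  1.7  -7.9 -10.7] M [-0.59  2.22 -0.71] j [ 1.14 -0.19 -1.07  1.11 -0.77 -1.87] [396.8 200.  229.7]
2 rows [0.0, 0.0048, 0.0086] [0.0076, 0.0119, -0.0118]
t 2.15 h 161.4 right -23.3 up -5.1 xang -1.317 tilt 0.036 w 85.5 F [-1.2  4.7  0.9] M [0.51 1.42 0.38] j [ 1.15 -0.19 -1.07  1.11 -0.76 -1.87] [395.8 206.8 230.3]
```

View pics/wrist1.png

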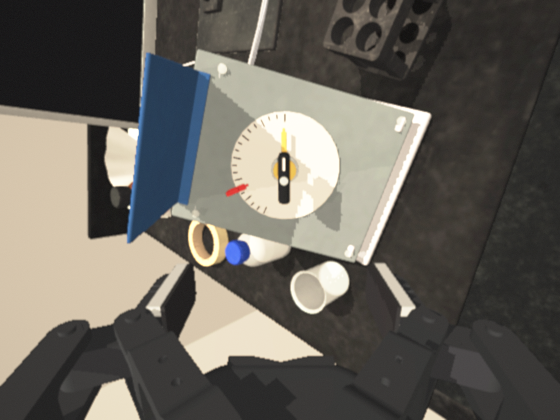

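```bash
python3 - <<'E'
from h import *
p,q=target(120,.22-np.pi/2);rows(p,q,4)
E
```

```text
4 rows [0.0003, 0.0103, 0.0061] [0.0059, 0.0084, -0.0069]
```

>>> play_rows --pt "0.0003 0.0103 0.0061 0.0059 0.0084 -0.0069 0.0854" --pt "0.0003 0.0103 0.0061 0.0059 0.0084 -0.0069 0.0854" --pt "0.0003 0.0103 0.0061 0.0059 0.0084 -0.0069 0.0854" --pt "0.0003 0.0103 0.0061 0.0059 0.0084 -0.0069 0.0854" --pt "0 0 0 0 0 0 0.0854" --pt "0 0 0 0 0 0 0.0854"

```text
clock: 2.75
position: [425.2, 188.8, 209.0]
ee_rot: [-0.196, -0.624, 0.706, -0.273]
contact_force: [-0.2, 0.2, -0.7]
gripper_width: 85.7
```

```bash
python3 - <<'E'
from h import *
import cv2,pickle
st()
d=get_image('wrist');im=d['color'][:,:,::-1];cv2.imwrite('pics/wrist2.png',im)
pickle.dump(d,open('w2.pkl','wb'));st();print(d['origin'],d['orientation'],d['intrinsics'][0])
c=cv2.resize(im[40:270,140:440],None,fx=2.6,fy=2.6,interpolation=cv2.INTER_CUBIC);cv2.imwrite('pics/w2c.png',c)
E
```

```text
t 2.75 h 124.9 right -8.8 up 5.1 xang -1.341 tilt 0.011 w 85.7 F [-0.2  0.2 -0.7] M [0.18 1.27 0.01] j [ 0.97 -0.13 -1.07  1.2  -0.65 -1.87] [425.2 188.8 209. ]
t 2.80 h 125.0 right -8.9 up 5.0 xang -1.341 tilt 0.011 w 85.0 F [-0.   0.6  0.6] M [0.13 1.24 0.  ] j [ 0.97 -0.13 -1.07  1.2  -0.65 -1.87] [425.1 189.  209. ]
[318.03212264 125.94990481 358.73169774] [-0.10548937  0.9377582   0.08691526  0.31926054] [294.76572309   0.         280.39190399]
```

View pics/w2c.png

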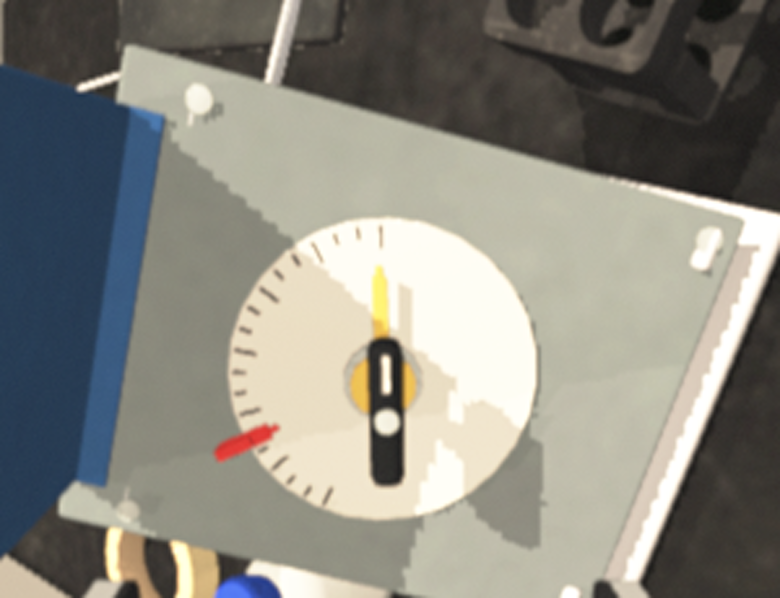

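```bash
cat >> h.py <<'E'
import pickle
def addw(f='w2.pkl'):
    d=pickle.load(open(f,'rb'));K=d['intrinsics'];CAM['wrist']=([K[0,0],K[1,1],K[0,2],K[1,2]],d['origin'],d['orientation'])
E
python3 - <<'E'
from h import *
addw();W=lambda u,v:ray('wrist',(u/2.6+140-.3,v/2.6+40-.3))
np.set_printoptions(precision=1,suppress=True)
S=lambda u,v:ray('scene',(u/3.3+200-.35,v/3.3+140-.35)); T=lambda u,v:ray('top',((u-485)/2.7+205-.3,v/2.7+155-.3))
print('dot3',tri([S(280,279),T(625,223),W(386,421)]), A0+60*n)
def sh(t,r,h):
    p=pl(r,h);print(t,p,'r %.1f ang %.3f'%(np.hypot(*p),np.arctan2(p[1],p[0])))
sh('dot',W(386,421),60);sh('dotS',S(280,279),60);sh('dotT',T(625,223),60)
sh('barend',W(386,485),60);sh('barR',W(385,338),60);sh('ptr',W(379,267),13);sh('red',W(279,429),13);sh('hub',W(383,381),14)
for c in((381,228),(228,362),(537,365),(384,217),(384,520)):sh('dial',W(*c),3)
for c in((128,45),(745,215)):sh('plate',W(*c),0)
d=pl(W(385,338),60)-pl(W(386,485),60);print(np.arctan2(d[1],d[0]),np.hypot(*d))
E
```

```text
dot3 (array([461.5, 176.4, 155.7]), [np.float64(0.9672405660072387), np.float64(0.6996187998636927), np.float64(0.8395091468775268)]) [461.8 175.8 156. ]
dot [-1.5 -0.3] r 1.5 ang -2.969
dotS [ 0.1 -1.1] r 1.1 ang -1.462
dotT [-0.4  0.3] r 0.5 ang 2.395
barend [-23.5  -5.6] r 24.2 ang -2.907
barR [25.3  6.6] r 26.2 ang 0.255
ptr [42.8 11.5] r 44.3 ang 0.262
red [-27.2  35.3] r 44.6 ang 2.228
hub [ 1.2 -0.1] r 1.2 ang -0.095
dial [56.2 13.6] r 57.9 ang 0.238
dial [-7.7 60.8] r 61.3 ang 1.696
dial [ 19.1 -59.6] r 62.6 ang -1.260
dial [60.4 13.5] r 61.9 ang 0.220
dial [-60.1 -15.8] r 62.1 ang -2.884
plate [ 96.6 115.9] r 150.9 ang 0.876
plate [  92.6 -120.8] r 152.2 ang -0.917
0.24551161408161007 50.35563545940582
```

```bash
python3 - <<'E'
from h import *
p,q=target(70,.245-np.pi/2);rows(p,q,5)
E
```

```text
5 rows [0.0013, 0.011, 0.0015] [0.0003, -0.003, 0.0022]
```

>>> play_rows --pt "0.0013 0.011 0.0015 0.0003 -0.003 0.0022 0.0854" --pt "0.0013 0.011 0.0015 0.0003 -0.003 0.0022 0.0854" --pt "0.0013 0.011 0.0015 0.0003 -0.003 0.0022 0.0854" --pt "0.0013 0.011 0.0015 0.0003 -0.003 0.0022 0.0854" --pt "0.0013 0.011 0.0015 0.0003 -0.003 0.0022 0.0854" --pt "0 0 0 0 0 0 0.0854"

```text
clock: 3.4
position: [464.7, 191.1, 182.9]
ee_rot: [-0.188, -0.621, 0.709, -0.278]
contact_force: [0.3, -0.2, 0.7]
gripper_width: 85.2
```

```bash
python3 - <<'E'
from h import *
st();p,q=target(33,.245-np.pi/2);rows(p,q,5)
E
```

```text
t 3.40 h 79.9 right -15.5 up 18.2 xang -1.322 tilt 0.015 w 85.2 F [ 0.3 -0.2  0.7] M [ 0.11  1.23 -0.04] j [ 0.74 -0.03 -1.07  1.49 -0.5  -1.96] [464.7 191.1 182.9]
5 rows [0.0042, 0.0094, 0.0021] [-0.0001, 0.0008, 0.0031]
```

```bash
cat > fk.py <<'E'
from h import *
from scipy.optimize import least_squares
def fk(j,P,s3=-1):
    a1,d1,L2,a3,L4,L6=P
    Ry=lambda t:R.from_euler('y',t); q=R.from_euler('z',j[0]); p=q.apply([a1,0,d1])
    q=q*Ry(j[1]);p=p+q.apply([0,0,L2]); q=q*Ry(s3*j[2]); p=p+q.apply([L4,0,a3])
    q=q*R.from_euler('x',j[3])*Ry(-j[4])*R.from_euler('x',j[5]); return p+q.apply([L6,0,0]),q,p
D=[([-.907392591,.385586811,.00661530902,-.000493,-1.19399029,-.258601],[245.9,-573.87,193.5]),
([-.01,-.06,-.47,.19,-.86,-.69],[463.2,-209.1,265.7]),([.97,-.13,-1.07,1.2,-.65,-1.87],[425.1,189,209]),
([1.15,-.19,-1.07,1.11,-.76,-1.87],[395.8,206.8,230.3])]
E
python3 - <<'E'
from fk import *
s=read_state();D.append((s['joints'],s['position']))
w=[3,1,1,1,3]
for s3 in(-1,1):
  for s4 in (1,-1):
    f=lambda P:np.concatenate([k*(fk(np.array(j)*[1,1,1,s4,1,1],P,s3)[0]-p) for (j,p),k in zip(D,w)])
    r=least_squares(f,[0,300,350,0,350,200]);print(s3,s4,r.x.round(0),r.cost**.5,f(r.x).round(0))
    for j,p in (D[0],D[-1]):
        print(fk(np.array(j)*[1,1,1,s4,1,1],r.x,s3)[1].as_matrix()[:,0].round(3))
print(R.from_quat(s['ee_rot']).as_matrix().round(3))
E
```

```text
-1 1 [ 634. -609.  301.   96. -187. -373.] 379.7010300227195 [389. 281.  23. -94. 152. -60.   4.  66. -24.  -3. 108. -57. -16. -38.
  25.]
[-0.002  0.001 -1.   ]
[-0.019  0.631 -0.775]
-1 -1 [159.  79. 564.  69. 223. 388.] 358.31360559275544 [377. 297.   7.  10. 149. -14. -26.   6.  -9. -41.   1. -17.  31. -24.
   7.]
[-0.001  0.002 -1.   ]
[ 0.627 -0.075 -0.775]
1 1 [ 289.  247. -130. -146.  450. -369.] 369.5610002019284 [382. 290. -12. -52. 152.  69. -15.  42.  31. -24.  65.  53.  -2. -18.
 -39.]
[-0.01   0.012 -1.   ]
[-0.004  0.645  0.764]
1 -1 [ 653. -600.  925.  112. -467.  340.] 409.46403800846247 [ 384.  288.   16.   -6.  156. -188.  -25.   55.  -61.  -39.   75. -129.
  -45.   -2.  110.]
[-0.009  0.012 -1.   ]
[ 0.642 -0.062  0.764]
[[-0.775  0.627  0.078]
 [-0.16  -0.075 -0.984]
 [-0.611 -0.775  0.159]]
```

```bash
cat > fk.py <<'E'
from h import *
from scipy.optimize import least_squares
def fk(j,P):
    a1,d1,L2,a3,L4,L6,c1,c5,e5=P
    Ry=lambda t:R.from_euler('y',t); q=R.from_euler('z',j[0]); p=q.apply([a1,c1,d1])
    q=q*Ry(j[1]);p=p+q.apply([0,0,L2]); q=q*Ry(-j[2]); p=p+q.apply([L4,0,a3])
    q=q*R.from_euler('x',-j[3]);p=p+q.apply([0,c5,0]);q=q*Ry(-j[4]);w=p+q.apply([0,0,e5]);q=q*R.from_euler('x',j[5]); return w+q.apply([L6,0,0]),q,p
D=[([-.907392591,.385586811,.00661530902,-.000493,-1.19399029,-.258601],[245.9,-573.87,193.5]),
([-.01,-.06,-.47,.19,-.86,-.69],[463.2,-209.1,265.7]),([.97,-.13,-1.07,1.2,-.65,-1.87],[425.1,189,209]),
([1.15,-.19,-1.07,1.11,-.76,-1.87],[395.8,206.8,230.3]),([1.14,-.19,-1.07,1.11,-.77,-1.87],[396.8,200.,229.7])]
def fit():
    s=read_state();D.append((s['joints'],s['position']))
    w=[3,1,1,1,1,3]
    f=lambda P:np.concatenate([k*(fk(j,P)[0]-p) for (j,p),k in zip(D,w)]+[.02*(P-[0,300,350,0,350,200,0,0,0])])
    r=least_squares(f,[0,300,350,0,350,200,0,0,0]);return r.x,f(r.x)
E
python3 - <<'E'
from fk import *
P,f=fit();print(P.round(0),f.round(1))
E
```

```text
[   8.  162.  557.   -4.  422.  325.   -1. -159.   -5.] [-0.4  0.1 -0.1  1.3  0.3  0.6  0.1 -1.9  0.3 -2.   0.2 -1.6  0.   0.1
  0.1  0.5  0.3  0.3  0.2 -2.8  4.1 -0.1  1.4  2.5 -0.  -3.2 -0.1]
```

```bash
cat >> fk.py <<'E'
LO=np.array([-3.14,-1.21,-1.07,-3.16,-2.99,-3.1])+.02;HI=np.array([3.14,2.06,1.41,2.05,-.16,3.1])-.02
M0=None
def ik(p,q,P,C,seed):
    f=lambda j:(lambda a:np.concatenate([(a[0]-p)/100,(q.inv()*a[1]*C).as_rotvec()]))(fk(j,P))
    r=least_squares(f,np.clip(seed,LO+1e-3,HI-1e-3),bounds=(LO,HI));return r.x,np.linalg.norm(f(r.x)[:3])*100,np.linalg.norm(f(r.x)[3:])
E
python3 - <<'E'
from fk import *
P,_=fit();s=read_state()
C=fk(s['joints'],P)[1].inv()*R.from_quat(s['ee_rot'])
print((fk(D[0][0],P)[1]*C).as_matrix().round(2))
rng=np.random.default_rng(0)
for h in(33,80,150):
  for a in (.245-np.pi/2,.245+np.pi/2):
    p,q=target(h,a);S=[]
    for k in range(40):
        x,e,g=ik(p,q,P,C,rng.uniform(LO,HI) if k else s['joints'])
        if e+100*g<60 and not any(np.abs(x-y).max()<.05 for y,*_ in S): S.append((x,e,g))
    S.sort(key=lambda t:t[1]+100*t[2])
    for x,e,g in S[:4]:print(h,round(a,2),x.round(2),round(e,1),round(g,3))
E
```

```text
[[ 0.14 -0.    0.99]
 [-0.99  0.    0.14]
 [-0.   -1.   -0.  ]]
33 -1.33 [ 0.03  0.03 -0.96 -3.14 -0.18 -0.92] 2.0 0.117
33 -1.33 [ 0.67  0.08 -1.05  1.49 -0.46 -1.97] 3.3 0.118
33 -1.33 [ 0.72  0.04 -0.8   0.33 -0.33  3.08] 5.2 0.406
33 1.82 [ 0.03  0.03 -0.96 -3.14 -0.18  2.22] 2.0 0.117
33 1.82 [ 0.67  0.08 -1.05  1.49 -0.46  1.17] 3.3 0.118
33 1.82 [ 0.05  0.03 -0.75 -2.24 -0.18 -3.08] 5.0 0.326
80 -1.33 [ 0.85 -0.03 -1.05  1.24 -0.56 -2.1 ] 2.3 0.09
80 -1.33 [ 0.04 -0.1  -1.01 -3.14 -0.18 -0.92] 3.7 0.178
80 -1.33 [ 0.78 -0.06 -0.79  0.31 -0.45  3.08] 5.8 0.412
80 1.82 [ 0.85 -0.03 -1.05  1.24 -0.56  1.04] 2.3 0.09
80 1.82 [ 0.04 -0.1  -1.01 -3.14 -0.18  2.23] 3.7 0.178
80 1.82 [ 0.06 -0.09 -0.81 -2.26 -0.18 -3.08] 6.7 0.381
150 -1.33 [ 1.09 -0.19 -1.05  1.05 -0.75 -2.14] 0.5 0.018
150 -1.33 [ 0.05 -0.28 -1.05 -3.09 -0.18 -0.86] 10.2 0.315
150 -1.33 [ 0.9  -0.21 -0.75  0.27 -0.65  3.08] 7.2 0.436
150 1.82 [ 1.09 -0.19 -1.05  1.05 -0.75  1.  ] 0.5 0.018
150 1.82 [ 0.05 -0.28 -1.05 -3.09 -0.18  2.28] 10.2 0.315
150 1.82 [ 0.07 -0.29 -0.88 -2.28 -0.18 -3.08] 10.3 0.491
```

```bash
sed -i "s/R.from_euler('x',j\[5\])/R.from_euler('x',-j[5])/; s/+.02;HI/+.004;HI/; s/3.1\])-.02/3.1])-.004/; s|(a\[0\]-p)/100|(a[0]-p)/10|; s|\[:3\])\*100|[:3])*10|" fk.py
python3 - <<'E'
from fk import *
P,_=fit();s=read_state()
C=fk(s['joints'],P)[1].inv()*R.from_quat(s['ee_rot']);print(C.as_matrix().round(3))
print((fk(D[0][0],P)[1]*C).as_matrix().round(2))
C=R.from_matrix(np.linalg.svd(C.as_matrix().round(0))[0]@np.linalg.svd(C.as_matrix().round(0))[2]) if 0 else C
rng=np.random.default_rng(0)
for h in(28,35,42,60,80,110):
    p,q=target(h,.245-np.pi/2);S=[]
    for k in range(40):
        x,e,g=ik(p,q,P,C,rng.uniform(LO,HI) if k else s['joints'])
        if e+100*g<40 and not any(np.abs(x-y).max()<.05 for y,*_ in S): S.append((x,e,g))
    S.sort(key=lambda t:t[1]+100*t[2])
    for x,e,g in S[:3]:
        t=-(fk(x,P)[1]*C).apply([0,1,0]);print(h,x.round(2),round(e,1),round(g,3),'tool-back tilt right %.3f up %.3f'%(-t@left,t@up))
E
```

```text
[[-0.  1.  0.]
 [ 0.  0. -1.]
 [-1. -0. -0.]]
[[-0.39 -0.   -0.92]
 [ 0.92  0.   -0.39]
 [ 0.   -1.    0.  ]]
28 [ 0.03  0.04 -0.95 -3.16 -0.16 -2.99] 0.0 0.107 tool-back tilt right 0.096 up -0.047
28 [ 0.62  0.08 -1.07  1.61 -0.44 -2.02] 0.0 0.108 tool-back tilt right -0.060 up 0.090
28 [ 0.02  0.04 -0.91 -2.98 -0.16  3.1 ] 0.0 0.145 tool-back tilt right 0.117 up -0.079
35 [ 0.65  0.07 -1.07  1.55 -0.45 -1.99] 0.0 0.107 tool-back tilt right -0.060 up 0.089
35 [ 0.03  0.02 -0.95 -3.16 -0.16 -2.99] 0.0 0.114 tool-back tilt right 0.098 up -0.057
35 [ 0.02  0.02 -0.92 -2.98 -0.16  3.1 ] 0.0 0.153 tool-back tilt right 0.119 up -0.089
42 [ 0.68  0.05 -1.07  1.49 -0.47 -1.96] 0.0 0.105 tool-back tilt right -0.059 up 0.087
42 [ 0.03  0.   -0.96 -3.16 -0.16 -2.99] 0.0 0.122 tool-back tilt right 0.101 up -0.069
42 [ 0.02  0.   -0.93 -2.98 -0.16  3.1 ] 0.0 0.161 tool-back tilt right 0.120 up -0.100
60 [ 0.76  0.01 -1.07  1.38 -0.51 -1.9 ] 0.0 0.096 tool-back tilt right -0.053 up 0.080
60 [ 0.04 -0.05 -0.98 -3.16 -0.16 -2.99] 0.0 0.145 tool-back tilt right 0.106 up -0.098
60 [ 0.02 -0.05 -0.95 -2.99 -0.16  3.1 ] 0.0 0.184 tool-back tilt right 0.124 up -0.128
80 [ 0.83 -0.03 -1.07  1.29 -0.55 -1.86] 0.0 0.081 tool-back tilt right -0.043 up 0.068
80 [ 0.04 -0.11 -1.   -3.16 -0.16 -2.99] 0.0 0.176 tool-back tilt right 0.113 up -0.133
80 [ 0.03 -0.11 -0.97 -3.   -0.16  3.1 ] 0.0 0.214 tool-back tilt right 0.129 up -0.162
110 [ 0.94 -0.1  -1.07  1.18 -0.63 -1.82] 0.0 0.052 tool-back tilt right -0.027 up 0.044
110 [ 0.05 -0.2  -1.03 -3.16 -0.16 -3.  ] 0.1 0.229 tool-back tilt right 0.124 up -0.189
110 [ 0.03 -0.2  -1.01 -3.01 -0.16  3.1 ] 0.1 0.265 tool-back tilt right 0.138 up -0.216
```

```bash
cat >> fk.py <<'E'
LO[2]=-1.064
def goal(hg,ang,k,lat=(0,0),show=True): # grasp point hg above plate
    P,_=fit();s=read_state();C=fk(s['joints'],P)[1].inv()*R.from_quat(s['ee_rot'])
    dp=s['position']-fk(s['joints'],P)[0]
    _,q=target(0,ang);g=A0+hg*n-lat[0]*left+lat[1]*up
    def f(j):
        a=fk(j,P);Q=a[1]*C;return np.concatenate([(a[0]+dp-19*Q.apply([0,1,0])-g)/10,(q.inv()*Q).as_rotvec()*[1,3,1]])
    r=least_squares(f,np.clip(s['joints'],LO+1e-3,HI-1e-3),bounds=(LO,HI)).x;a=fk(r,P);Q=a[1]*C;t=-Q.apply([0,1,0])
    print('goal j',r.round(2),'err',np.abs(f(r)[:3]).max().round(2)*10,'tilt r %.3f u %.3f'%(-t@left,t@up))
    rows(a[0]+dp,Q,k)
def gp():
    s=read_state();q=R.from_quat(s['ee_rot']);d=s['position']-19*q.apply([0,1,0])-A0;print('GP h %.1f right %.1f up %.1f'%(d@n,-d@left,d@up));st()
E
python3 - <<'E'
from fk import *
gp();goal(95,.245-np.pi/2,4)
E
```

```text
GP h 98.9 right -15.6 up 18.5
t 3.40 h 79.9 right -15.5 up 18.2 xang -1.322 tilt 0.015 w 85.2 F [ 0.3 -0.2  0.7] M [ 0.11  1.23 -0.04] j [ 0.74 -0.03 -1.07  1.49 -0.5  -1.96] [464.7 191.1 182.9]
goal j [ 0.82 -0.02 -1.06  1.29 -0.55 -1.85] err 0.0 tilt r -0.048 u 0.076
4 rows [0.0057, 0.0012, 0.0028] [0.0069, 0.0011, -0.0175]
```

>>> play_rows --pt "0.0057 0.0012 0.0028 0.0069 0.0011 -0.0175 0.0854" --pt "0.0057 0.0012 0.0028 0.0069 0.0011 -0.0175 0.0854" --pt "0.0057 0.0012 0.0028 0.0069 0.0011 -0.0175 0.0854" --pt "0.0057 0.0012 0.0028 0.0069 0.0011 -0.0175 0.0854" --pt "0 0 0 0 0 0 0.0854"

```text
clock: 3.9
position: [448.1, 175.8, 168.7]
ee_rot: [-0.171, -0.618, 0.726, -0.248]
contact_force: [-0.3, 0.5, -0.1]
gripper_width: 85.6
```

```bash
python3 - <<'E'
from fk import *
gp();goal(75,.245-np.pi/2,3)
E
```

```text
GP h 97.5 right 0.7 up -0.8
t 3.90 h 78.5 right 1.6 up -2.2 xang -1.327 tilt 0.090 w 85.6 F [-0.3  0.5 -0.1] M [0.22 1.2  0.04] j [ 0.84 -0.03 -1.06  1.27 -0.55 -1.85] [448.1 175.8 168.7]
goal j [ 0.75  0.02 -1.06  1.38 -0.5  -1.9 ] err 0.0 tilt r -0.057 u 0.087
3 rows [-0.0009, 0.0074, -0.0003] [0.0023, 0.0, -0.0043]
```

```bash
python3 - <<'E'
from fk import *
goal(51,.245-np.pi/2,5)
E
```

```text
goal j [ 0.65  0.07 -1.06  1.53 -0.46 -1.98] err 0.0 tilt r -0.066 u 0.096
5 rows [-0.001, 0.0092, -0.0004] [0.0026, 0.0, -0.0047]
```

>>> play_rows --pt "-0.001 0.0092 -0.0004 0.0026 0 -0.0047 0.0854" --pt "-0.001 0.0092 -0.0004 0.0026 0 -0.0047 0.0854" --pt "-0.001 0.0092 -0.0004 0.0026 0 -0.0047 0.0854" --pt "-0.001 0.0092 -0.0004 0.0026 0 -0.0047 0.0854" --pt "-0.001 0.0092 -0.0004 0.0026 0 -0.0047 0.0854" --pt "0 0 0 0 0 0 0.0854"

```text
clock: 4.5
position: [477.8, 177.3, 136.1]
ee_rot: [-0.166, -0.617, 0.73, -0.243]
contact_force: [-1.1, -0.4, 0.2]
gripper_width: 85.3
```

```bash
python3 - <<'E'
from fk import *
gp();goal(51,.245-np.pi/2,2)
E
```

```text
GP h 53.5 right -4.4 up 1.0
t 4.50 h 34.6 right -3.3 up -0.7 xang -1.323 tilt 0.107 w 85.3 F [-1.1 -0.4  0.2] M [0.19 1.09 0.03] j [ 0.66  0.07 -1.06  1.54 -0.45 -1.98] [477.8 177.3 136.1]
goal j [ 0.65  0.07 -1.06  1.54 -0.45 -1.98] err 0.0 tilt r -0.065 u 0.095
2 rows [0.0009, 0.0014, 0.002] [0.0035, 0.0022, -0.0031]
```

Small correction, then close most of the way.

>>> play_rows --pt "0.0009 0.0014 0.0025 0.0035 0.0022 -0.0031 0.0854" --pt "0.0009 0.0014 0.0025 0.0035 0.0022 -0.0031 0.0854" --pt "0 0 0 0 0 0 0.03" --pt "0 0 0 0 0 0 0.03" --pt "0 0 0 0 0 0 0.03" --pt "0 0 0 0 0 0 0.03" --pt "0 0 0 0 0 0 0.03"

```text
clock: 5.2
position: [477.4, 172.5, 135.7]
ee_rot: [-0.167, -0.616, 0.732, -0.241]
contact_force: [0.6, -0.4, 0.0]
gripper_width: 30.1
```

```bash
python3 - <<'E'
from fk import *
import cv2
gp();d=get_image('wrist');im=d['color'][:,:,::-1];pickle.dump(d,open('w3.pkl','wb'))
e=get_image('scene')['color'][:,:,::-1]
c=np.zeros((600,800,3),np.uint8);a=cv2.resize(im[:,60:500],None,fx=1.05,fy=1.4);b=cv2.resize(e[160:310,210:340],None,fx=2.5,fy=2.5,interpolation=cv2.INTER_CUBIC)
c[:588,:462]=a;c[:375,470:795]=b;cv2.imwrite('pics/c3.png',c)
E
```

```text
GP h 53.1 right 0.3 up 0.9
t 5.20 h 34.3 right 1.5 up -0.9 xang -1.328 tilt 0.112 w 30.1 F [ 0.6 -0.4  0. ] M [0.25 1.14 0.02] j [ 0.65  0.07 -1.07  1.53 -0.45 -1.97] [477.4 172.5 135.7]
```

View pics/c3.png

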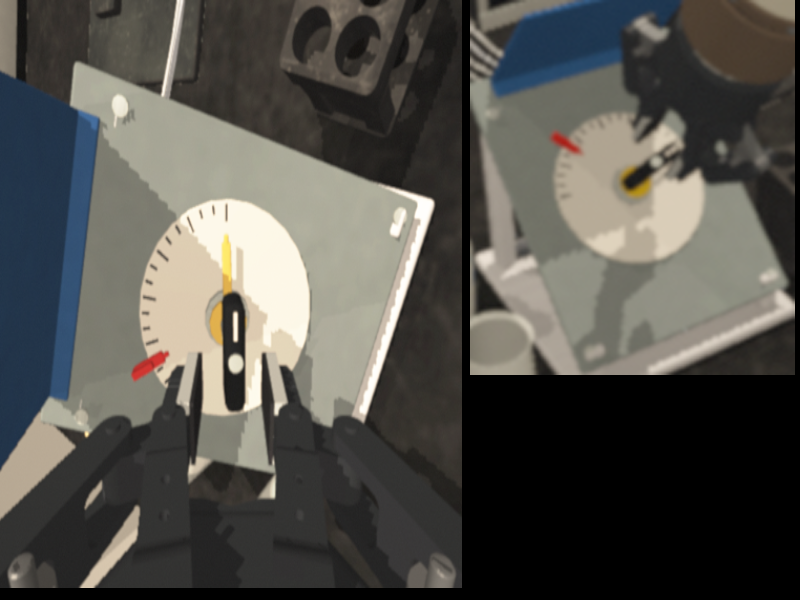

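>>> play_rows --pt "0 0 0 0 0 0 0.0145" --pt "0 0 0 0 0 0 0.0145" --pt "0 0 0 0 0 0 0.0145"

```text
clock: 5.6
position: [477.4, 172.4, 135.6]
ee_rot: [-0.167, -0.616, 0.732, -0.24]
contact_force: [0.1, -0.6, 0.2]
gripper_width: 14.5
```

```bash
python3 - <<'E'
from fk import *
gp();goal(52,.245-np.pi/2+.7,8)
E
```

```text
GP h 53.0 right 0.4 up 0.8
t 5.60 h 34.1 right 1.6 up -0.9 xang -1.328 tilt 0.112 w 14.5 F [ 0.1 -0.6  0.2] M [ 0.27  1.14 -0.01] j [ 0.65  0.07 -1.07  1.53 -0.45 -1.97] [477.4 172.4 135.6]
goal j [ 0.66  0.07 -1.06  1.53 -0.46 -1.27] err 0.0 tilt r -0.065 u 0.095
8 rows [0.0001, 0.0001, -0.0001] [0.0001, -0.0875, -0.0004]
```

>>> play_rows --pt "0 0 0 0 -0.09 0 0.0145" --pt "0 0 0 0 -0.09 0 0.0145" --pt "0 0 0 0 -0.09 0 0.0145" --pt "0 0 0 0 -0.09 0 0.0145" --pt "0 0 0 0 -0.09 0 0.0145" --pt "0 0 0 0 -0.09 0 0.0145" --pt "0 0 0 0 -0.09 0 0.0145" --pt "0 0 0 0 -0.09 0 0.0145" --pt "0 0 0 0 0 0 0.0145"

```text
clock: 6.5
position: [477.5, 172.2, 135.3]
ee_rot: [0.113, -0.485, 0.742, -0.449]
contact_force: [0.1, 0.6, 0.5]
gripper_width: 14.7
```

```bash
cat >> fk.py <<'E'
import cv2
def ptr(cam,save=None):
    d=get_image(cam);im=np.ascontiguousarray(d['color'][:,:,::-1]);K=d['intrinsics'];CAM[cam]=([K[0,0],K[1,1],K[0,2],K[1,2]],d['origin'],d['orientation'])
    hsv=cv2.cvtColor(im,cv2.COLOR_BGR2HSV);H,S,V=[hsv[:,:,i].astype(int) for i in range(3)]
    out={}
    for name,m in(('ptr',(H>17)&(H<33)&(S>140)&(V>110)),('red',((H<8)|(H>172))&(S>150)&(V>90))):
        vv,uu=np.nonzero(m);L=np.array([pl(ray(cam,(u,v)),13) for u,v in zip(uu,vv)]) if len(uu) else np.zeros((0,2))
        if not len(L): print(cam,name,'none');continue
        r=np.hypot(*L.T);k=(r>24)&(r<50) if name=='ptr' else (r>38)&(r<75)
        a=np.arctan2(L[k,1],L[k,0]);out[name]=np.angle(np.mean(np.exp(1j*a))) if k.any() else np.nan
        print(cam,name,'n',k.sum(),'ang %.3f std %.3f r %.0f-%.0f'%(out[name],a.std(),r[k].min(),r[k].max()) if k.any() else '')
    if save: cv2.imwrite(save,im)
    return out
E
python3 - <<'E'
from fk import *
gp();ptr('wrist','pics/w4.png');ptr('top');ptr('scene')
E
```

```text
GP h 52.7 right 0.6 up 0.7
t 6.50 h 33.9 right 1.8 up -1.0 xang -0.574 tilt 0.113 w 14.7 F [0.1 0.6 0.5] M [0.3  1.09 0.04] j [ 0.65  0.07 -1.07  1.53 -0.45 -1.22] [477.5 172.2 135.3]
wrist ptr n 127 ang 0.256 std 0.037 r 24-44
wrist red n 340 ang 2.192 std 0.031 r 47-73
top ptr n 15 ang 0.252 std 0.040 r 26-40
top red n 26 ang 2.187 std 0.024 r 53-74
scene ptr n 0 
scene red n 34 ang 2.290 std 0.032 r 52-72
```

View pics/w4.png

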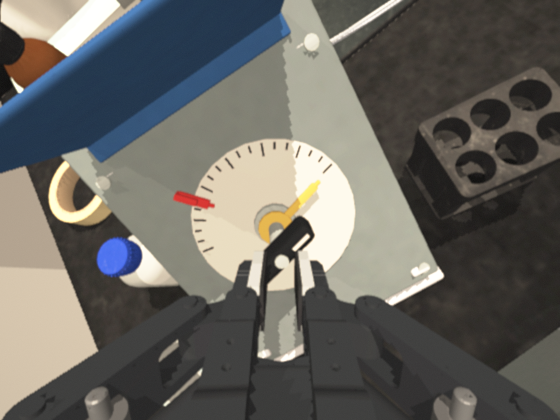

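```bash
python3 - <<'E'
from fk import *
d=get_image('wrist');K=d['intrinsics'];o=d['origin'];q=R.from_quat(d['orientation']);s=read_state();Q=R.from_quat(s['ee_rot'])
def pj(x):
    c=q.inv().apply(x-o);return (K@c/c[2])[:2].round(0),c[2].round(0)
for t,x in(('tcp',s['position']),('gp',s['position']-19*Q.apply([0,1,0])),('dot',A0+60*n),('hub',A0+14*n),('tipL',s['position']+Q.apply([-7.3,0,0])),('tipR',s['position']+Q.apply([7.3,0,0])),('padz',s['position']+Q.apply([7.3,0,11])),('padz-',s['position']+Q.apply([7.3,0,-11]))):print(t,*pj(x))
print('cam in tool',Q.inv().apply(o-s['position']))
E
```

```text
tcp [282. 239.] 194.0
gp [282. 252.] 176.0
dot [283. 259.] 169.0
hub [276. 227.] 212.0
tipL [271. 239.] 194.0
tipR [293. 239.] 194.0
padz [293. 223.] 191.0
padz- [293. 254.] 197.0
cam in tool [  -1.07587959 -178.79478907   77.70696241]
```

```bash
python3 - <<'E'
import cv2,numpy as np
im=cv2.imread('pics/w4.png')
for u,v,c in((282,239,(0,255,0)),(282,252,(255,0,255))):cv2.circle(im,(u,v),1,c,-1)
cv2.imwrite('pics/w4c.png',cv2.resize(im[180:345,190:380],None,fx=3.6,fy=3.6,interpolation=cv2.INTER_CUBIC))
E
```

```text
(no output)
```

View pics/w4c.png

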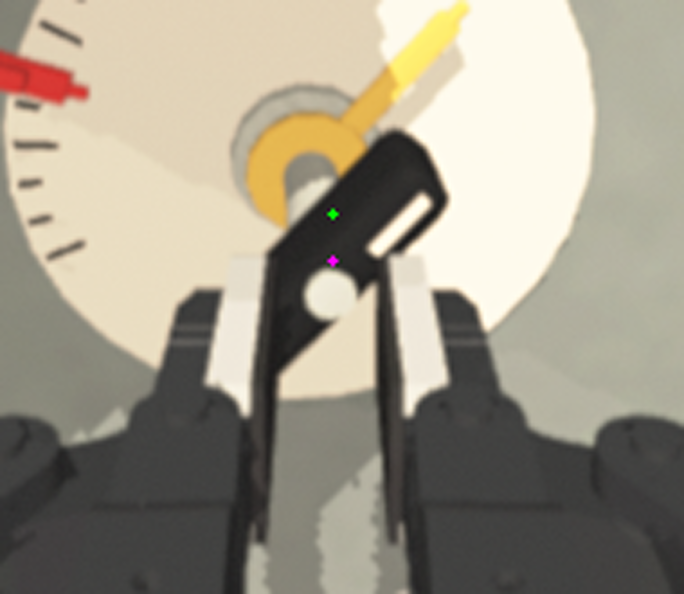

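```bash
python3 - <<'E'
from fk import *
d=get_image('wrist');K=d['intrinsics'];o=d['origin'];q=R.from_quat(d['orientation']);s=read_state();Q=R.from_quat(s['ee_rot'])
def pj(x):
    c=q.inv().apply(s['position']+Q.apply(x)-o);return (K@c/c[2])[:2].round(0)
for y in range(0,-70,-10): print(y,[(pj([-7.35,y,z]),pj([7.35,y,z])) for z in(11,-11)])
E
```

```text
0 [(array([271., 223.]), array([293., 223.])), (array([271., 254.]), array([293., 254.]))]
-10 [(array([270., 229.]), array([294., 229.])), (array([270., 261.]), array([293., 261.]))]
-20 [(array([269., 235.]), array([295., 235.])), (array([270., 269.]), array([294., 269.]))]
-30 [(array([269., 242.]), array([296., 242.])), (array([269., 278.]), array([295., 278.]))]
-40 [(array([268., 250.]), array([297., 250.])), (array([269., 287.]), array([296., 287.]))]
-50 [(array([267., 259.]), array([298., 259.])), (array([268., 298.]), array([297., 298.]))]
-60 [(array([266., 270.]), array([299., 270.])), (array([267., 311.]), array([298., 311.]))]
```

```bash
sed -i "s/19\*Q.apply/OFF*Q.apply/; s/19\*q.apply/OFF*q.apply/; s/^LO\[2\]=.*/LO[2]=-1.064;OFF=60/" fk.py
python3 - <<'E'
from fk import *
gp();goal(90,.245-np.pi/2,8)
E
```

```text
GP h 93.5 right -2.0 up 4.5
t 6.75 h 33.9 right 1.8 up -1.1 xang -0.575 tilt 0.112 w 14.1 F [ 0.6  0.4 -0.1] M [0.26 1.17 0.03] j [ 0.65  0.07 -1.07  1.53 -0.45 -1.23] [477.5 172.2 135.3]
goal j [ 0.67  0.08 -1.06  1.5  -0.46 -1.96] err 0.0 tilt r -0.074 u 0.108
8 rows [0.0007, 0.0005, -0.0002] [-0.0, 0.0935, -0.0024]
```

>>> play_rows --pt "0.0007 0.0005 -0.0002 0 0.0935 -0.0024 0.04" --pt "0.0007 0.0005 -0.0002 0 0.0935 -0.0024 0.04" --pt "0.0007 0.0005 -0.0002 0 0.0935 -0.0024 0.04" --pt "0.0007 0.0005 -0.0002 0 0.0935 -0.0024 0.04" --pt "0.0007 0.0005 -0.0002 0 0.0935 -0.0024 0.04" --pt "0.0007 0.0005 -0.0002 0 0.0935 -0.0024 0.04" --pt "0.0007 0.0005 -0.0002 0 0.0935 -0.0024 0.04" --pt "0.0007 0.0005 -0.0002 0 0.0935 -0.0024 0.04" --pt "0 0 0 0 0 0 0.04"

```text
clock: 7.65
position: [475.0, 170.0, 129.0]
ee_rot: [-0.176, -0.619, 0.733, -0.221]
contact_force: [0.3, 0.4, -0.2]
gripper_width: 39.8
```

```bash
python3 - <<'E'
from fk import *
gp();goal(60,.245-np.pi/2,6)
E
```

```text
GP h 89.9 right -0.2 up -0.3
t 7.65 h 30.5 right 4.2 up -6.8 xang -1.367 tilt 0.132 w 39.8 F [ 0.3  0.4 -0.2] M [0.23 1.04 0.01] j [ 0.67  0.08 -1.06  1.5  -0.46 -1.99] [475. 170. 129.]
goal j [ 0.37  0.12 -1.06  2.05 -0.31 -2.23] err 0.1 tilt r -0.017 u 0.107
6 rows [-0.0008, 0.005, -0.0006] [-0.0093, -0.0068, 0.0024]
```

```bash
python3 - <<'E'
from fk import *
for h in(75,66,52,48):goal(h,.245-np.pi/2,6)
goal(50,.245-np.pi/2+2.1,6)
E
```

```text
goal j [ 0.59  0.11 -1.06  1.62 -0.43 -2.02] err 0.0 tilt r -0.076 u 0.111
6 rows [-0.0003, 0.0025, -0.0001] [0.0002, -0.0063, -0.0004]
goal j [ 0.54  0.13 -1.06  1.72 -0.41 -2.07] err 0.0 tilt r -0.070 u 0.111
6 rows [-0.0005, 0.004, -0.0002] [-0.0007, -0.0064, -0.0003]
goal j [ 0.39  0.15 -1.06  2.05 -0.38 -2.26] err 0.0 tilt r -0.055 u 0.080
6 rows [-0.0011, 0.0063, -0.0004] [-0.002, -0.0063, 0.0055]
goal j [ 0.4   0.17 -1.06  2.05 -0.41 -2.28] err 0.0 tilt r -0.074 u 0.065
6 rows [-0.0012, 0.0069, -0.0002] [0.0017, -0.006, 0.0071]
goal j [ 0.4   0.16 -1.06  2.05 -0.39 -0.17] err 0.0 tilt r -0.065 u 0.072
6 rows [-0.0012, 0.0066, 0.0008] [0.0065, -0.3561, 0.004]
```

>>> play_rows --pt "-0.0005 0.004 -0.0002 -0.0007 -0.0064 -0.0003 0.04" --pt "-0.0005 0.004 -0.0002 -0.0007 -0.0064 -0.0003 0.04" --pt "-0.0005 0.004 -0.0002 -0.0007 -0.0064 -0.0003 0.04" --pt "-0.0005 0.004 -0.0002 -0.0007 -0.0064 -0.0003 0.04" --pt "-0.0005 0.004 -0.0002 -0.0007 -0.0064 -0.0003 0.04" --pt "-0.0005 0.004 -0.0002 -0.0007 -0.0064 -0.0003 0.04" --pt "0 0 0 0 0 0 0.04"

```text
clock: 8.35
position: [491.2, 169.0, 110.2]
ee_rot: [-0.156, -0.615, 0.736, -0.238]
contact_force: [0.5, 0.3, 1.2]
gripper_width: 40.3
```

```bash
sed -i "s/^LO\[2\]=-1.064;/LO[2]=-1.064;HI[3]=2.025;/" fk.py; python3 - <<'E'
from fk import *
gp();goal(56,.245-np.pi/2,4)
d=get_image('wrist');cv2.imwrite('pics/w5.png',cv2.resize(d['color'][130:400,120:440,::-1],None,fx=2.2,fy=2.2,interpolation=cv2.INTER_CUBIC))
E
```

```text
GP h 65.2 right -0.7 up 0.1
t 8.35 h 5.7 right 3.4 up -6.5 xang -1.314 tilt 0.131 w 40.3 F [0.5 0.3 1.2] M [0.24 1.11 0.  ] j [ 0.53  0.13 -1.06  1.73 -0.4  -2.06] [491.2 169.  110.2]
goal j [ 0.39  0.14 -1.06  2.02 -0.36 -2.24] err 0.0 tilt r -0.042 u 0.090
4 rows [-0.0006, 0.0023, -0.0002] [-0.0053, 0.0034, 0.0067]
```

View pics/w5.png

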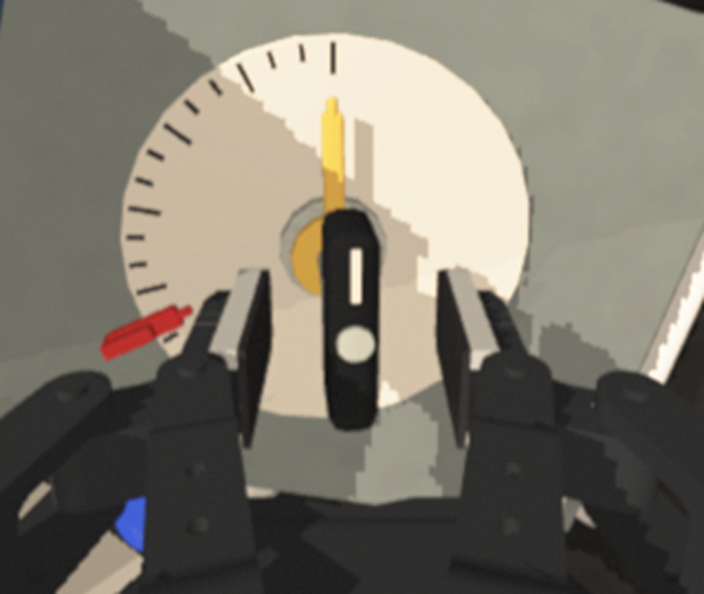

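>>> play_rows --pt "-0.0006 0.0023 -0.0002 -0.0053 0.0034 0.0067 0.04" --pt "-0.0006 0.0023 -0.0002 -0.0053 0.0034 0.0067 0.04" --pt "-0.0006 0.0023 -0.0002 -0.0053 0.0034 0.0067 0.04" --pt "0 0 0 0 0 0 0.015" --pt "0 0 0 0 0 0 0.015" --pt "0 0 0 0 0 0 0.015" --pt "0 0 0 0 0 0 0.015"

```text
clock: 9.1
position: [496.3, 170.1, 106.8]
ee_rot: [-0.163, -0.62, 0.727, -0.245]
contact_force: [-0.0, 0.4, 0.3]
gripper_width: 15.1
```

```bash
python3 - <<'E'
from fk import *
gp();goal(58,.245-np.pi/2+.5,5);ptr('wrist')
E
```

```text
GP h 59.6 right -1.0 up 0.7
t 9.10 h -0.1 right 1.7 up -4.8 xang -1.320 tilt 0.104 w 15.1 F [-0.   0.4  0.3] M [0.26 1.13 0.03] j [ 0.43  0.13 -1.06  1.95 -0.37 -2.19] [496.3 170.1 106.8]
goal j [ 0.39  0.13 -1.06  2.02 -0.35 -1.74] err 0.0 tilt r -0.036 u 0.092
5 rows [0.0001, 0.0003, 0.0] [-0.0018, -0.0988, 0.0012]
wrist ptr n 265 ang 0.266 std 0.045 r 24-45
wrist red n 419 ang 2.188 std 0.034 r 44-72
```

>>> play_rows --pt "0 0 0 0 -0.09 0 0.015" --pt "0 0 0 0 -0.09 0 0.015" --pt "0 0 0 0 -0.09 0 0.015" --pt "0 0 0 0 -0.09 0 0.015" --pt "0 0 0 0 -0.09 0 0.015" --pt "0 0 0 0 -0.09 0 0.015"

```text
clock: 9.75
position: [495.4, 170.8, 106.5]
ee_rot: [0.044, -0.529, 0.744, -0.406]
contact_force: [0.8, -0.1, -0.9]
gripper_width: 14.8
```

```bash
python3 - <<'E'
from fk import *
gp();ptr('wrist');ptr('top')
E
```

```text
GP h 60.0 right -1.6 up -0.1
t 9.75 h 0.3 right 1.2 up -5.8 xang -0.759 tilt 0.105 w 14.8 F [ 0.8 -0.1 -0.9] M [ 0.36  1.04 -0.25] j [ 0.44  0.13 -1.07  1.94 -0.37 -1.63] [495.4 170.8 106.5]
wrist ptr n 279 ang 0.544 std 0.047 r 24-44
wrist red n 497 ang 2.183 std 0.035 r 46-73
top ptr n 13 ang 0.536 std 0.034 r 26-40
top red n 26 ang 2.187 std 0.024 r 53-74
```

>>> play_rows --pt "0.0003 0 0 0 -0.11 0 0.015" --pt "0 0 0 0 -0.11 0 0.015" --pt "0 0 0 0 -0.11 0 0.015" --pt "0 0 0 0 -0.11 0 0.015" --pt "0 0 0 0 -0.11 0 0.015" --pt "0 0 0 0 -0.11 0 0.015" --pt "0 0 0 0 0 0 0.015"

```text
clock: 10.55
position: [494.6, 170.5, 106.3]
ee_rot: [0.283, -0.368, 0.689, -0.556]
contact_force: [0.3, -0.1, -1.4]
gripper_width: 14.8
```

```bash
python3 - <<'E'
from fk import *
gp();ptr('wrist');ptr('top');goal(59,-.759+.66+.6,6)
E
```

```text
GP h 60.3 right -1.2 up -0.9
t 10.55 h 0.6 right 1.6 up -6.5 xang -0.097 tilt 0.106 w 14.8 F [ 0.3 -0.1 -1.4] M [ 0.4   1.   -0.11] j [ 0.44  0.13 -1.07  1.94 -0.37 -0.97] [494.6 170.5 106.3]
wrist ptr n 298 ang 1.202 std 0.047 r 24-45
wrist red n 535 ang 2.197 std 0.031 r 48-74
top ptr n 13 ang 1.187 std 0.032 r 25-40
top red n 27 ang 2.186 std 0.025 r 53-74
goal j [ 0.39  0.13 -1.06  2.02 -0.34 -0.41] err 0.1 tilt r -0.031 u 0.095
6 rows [0.0001, 0.0002, 0.0002] [0.0004, -0.1004, 0.0026]
```

Tracking one-to-one. 0.99 rad left; turn 0.8 more.

>>> play_rows --pt "0.0002 0.0003 0.0002 0 -0.11 0 0.015" --pt "0.0001 0.0003 0.0002 0 -0.11 0 0.015" --pt "0.0001 0.0003 0.0002 0 -0.11 0 0.015" --pt "0 0.0002 0 0 -0.11 0 0.015" --pt "0 0 0 0 -0.11 0 0.015" --pt "0 0 0 0 -0.11 0 0.015" --pt "0 0 0 0 -0.11 0 0.015" --pt "0 0 0 0 -0.03 0 0.015" --pt "0 0 0 0 0 0 0.015"

```text
clock: 11.55
position: [495.0, 169.4, 106.4]
ee_rot: [-0.529, 0.122, -0.525, 0.655]
contact_force: [-0.1, 0.3, -2.0]
gripper_width: 14.7
```

```bash
python3 - <<'E'
from fk import *
gp();ptr('wrist','pics/w6.png');ptr('top')
E
```

```text
GP h 60.1 right -0.2 up -0.5
t 11.55 h 0.4 right 2.6 up -6.0 xang 0.701 tilt 0.104 w 14.7 F [-0.1  0.3 -2. ] M [ 0.36  0.98 -0.2 ] j [ 0.43  0.13 -1.07  1.95 -0.37 -0.17] [495.  169.4 106.4]
wrist ptr n 305 ang 1.992 std 0.046 r 24-46
wrist red n 515 ang 2.236 std 0.027 r 49-75
top ptr n 15 ang 1.975 std 0.035 r 25-41
top red n 26 ang 2.191 std 0.025 r 53-74
```

>>> play_rows --pt "0 0 0 0 -0.08 0 0.015" --pt "0 0 0 0 -0.07 0 0.015" --pt "0 0 0 0 0 0 0.015"

```text
clock: 11.95
position: [495.0, 169.2, 106.5]
ee_rot: [-0.567, 0.072, -0.484, 0.663]
contact_force: [-0.3, 1.2, -0.8]
gripper_width: 15.1
```

```bash
python3 - <<'E'
from fk import *
gp();ptr('wrist','pics/w7.png');ptr('top');ptr('scene')
im=cv2.imread('pics/w7.png');cv2.imwrite('pics/w7c.png',cv2.resize(im[100:270,190:370],None,fx=3.5,fy=3.5,interpolation=cv2.INTER_CUBIC))
E
```

```text
GP h 60.1 right -0.1 up -0.4
t 11.95 h 0.5 right 2.8 up -5.9 xang 0.850 tilt 0.104 w 15.1 F [-0.3  1.2 -0.8] M [ 0.41  1.08 -0.2 ] j [ 0.43  0.13 -1.07  1.95 -0.37 -0.02] [495.  169.2 106.5]
wrist ptr n 307 ang 2.144 std 0.046 r 24-46
wrist red n 520 ang 2.244 std 0.027 r 49-75
top ptr n 15 ang 2.130 std 0.038 r 25-41
top red n 26 ang 2.188 std 0.024 r 53-74
scene ptr n 17 ang 2.154 std 0.041 r 24-40
scene red n 34 ang 2.290 std 0.032 r 52-72
```

View pics/w7c.png

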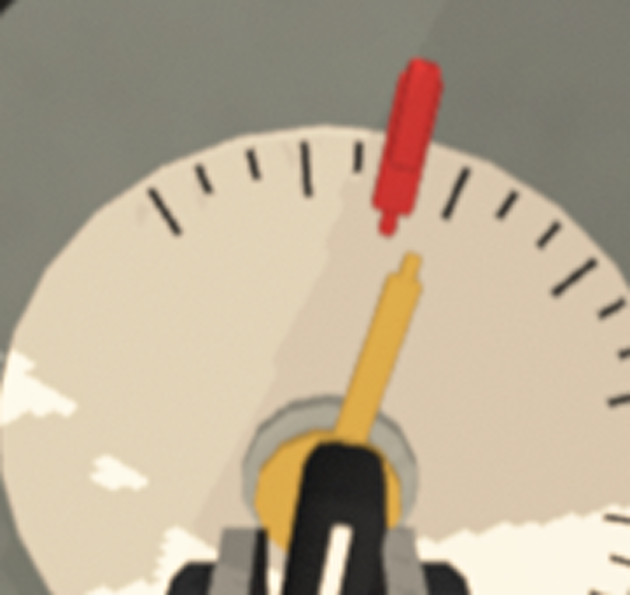

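```bash
cat >> fk.py <<'E'
def lines(f):
    """directions and tips of pointer and mark on the plane h=13, independent of assumed centre"""
    im=cv2.imread(f);hsv=cv2.cvtColor(im,cv2.COLOR_BGR2HSV);H,S,V=[hsv[:,:,i].astype(int) for i in range(3)];o={}
    for name,m in(('ptr',(H>15)&(H<33)&(S>120)&(V>90)),('red',((H<8)|(H>172))&(S>140)&(V>80))):
        vv,uu=np.nonzero(m);L=np.array([pl(ray('wrist',(u,v)),13) for u,v in zip(uu,vv)]);r=np.hypot(*L.T)
        L=L[(r>20)&(r<50)] if name=='ptr' else L[(r>38)&(r<78)]
        c=L.mean(0);d=np.linalg.svd(L-c)[2][0];d*=np.sign(d@c);t=(L-c)@d
        e=L[t>t.max()-2].mean(0) if name=='ptr' else L[t<t.min()+2].mean(0)
        o[name]=(c,d,e);print(name,'dir %.3f'%np.arctan2(d[1],d[0]),'tip',e.round(1),'r %.1f ang %.3f'%(np.hypot(*e),np.arctan2(e[1],e[0])),'line offset from centre %.2f'%(c[0]*d[1]-c[1]*d[0]))
    return o
E
python3 - <<'E'
from fk import *
ptr('wrist','pics/w8.png');lines('pics/w8.png')
E
```

```text
wrist ptr n 305 ang 2.145 std 0.045 r 24-46
wrist red n 521 ang 2.244 std 0.027 r 49-75
ptr dir 2.124 tip [-24.1  37.9] r 44.9 ang 2.138 line offset from centre -0.70
red dir 2.226 tip [-30.9  38.6] r 49.5 ang 2.247 line offset from centre -1.16
```

>>> play_rows --pt "0 0 0 0 -0.05 0 0.015" --pt "0 0 0 0 -0.03 0 0.015" --pt "0 0 0 0 0 0 0.015"

```text
clock: 12.45
position: [495.0, 169.1, 106.6]
ee_rot: [-0.586, 0.046, -0.461, 0.665]
contact_force: [0.5, -0.1, -0.8]
gripper_width: 15.1
```

```bash
python3 - <<'E'
from fk import *
gp();ptr('wrist','pics/w9.png');lines('pics/w9.png')
E
```

```text
GP h 60.2 right 0.0 up -0.3
t 12.45 h 0.5 right 2.9 up -5.8 xang 0.930 tilt 0.104 w 15.1 F [ 0.5 -0.1 -0.8] M [ 0.36  1.02 -0.17] j [ 0.43  0.13 -1.07  1.95 -0.37  0.06] [495.  169.1 106.6]
wrist ptr n 305 ang 2.223 std 0.046 r 24-46
wrist red n 516 ang 2.249 std 0.027 r 48-75
ptr dir 2.208 tip [-27.2  35.9] r 45.0 ang 2.220 line offset from centre -0.53
red dir 2.225 tip [-31.1  38.2] r 49.2 ang 2.255 line offset from centre -1.43
```

>>> play_rows --pt "0 0 0 0 -0.018 0 0.015" --pt "0 0 0 0 0 0 0.015"

```text
clock: 12.7
position: [495.1, 169.2, 106.6]
ee_rot: [-0.59, 0.04, -0.456, 0.665]
contact_force: [0.1, 0.2, -1.7]
gripper_width: 15.0
```

```bash
python3 - <<'E'
from fk import *
gp();ptr('wrist','pics/w10.png');lines('pics/w10.png')
im=cv2.imread('pics/w10.png');cv2.imwrite('pics/w10c.png',cv2.resize(im[110:250,240:340],None,fx=5.5,fy=4.2,interpolation=cv2.INTER_CUBIC))
E
```

```text
GP h 60.2 right -0.0 up -0.3
t 12.70 h 0.5 right 2.8 up -5.8 xang 0.947 tilt 0.104 w 15.0 F [ 0.1  0.2 -1.7] M [ 0.41  1.03 -0.23] j [ 0.43  0.13 -1.07  1.95 -0.37  0.08] [495.1 169.2 106.6]
wrist ptr n 303 ang 2.240 std 0.046 r 24-46
wrist red n 522 ang 2.249 std 0.028 r 48-75
ptr dir 2.219 tip [-27.9  35.4] r 45.0 ang 2.239 line offset from centre -0.70
red dir 2.229 tip [-31.3  38.2] r 49.4 ang 2.257 line offset from centre -1.32
```

View pics/w10c.png

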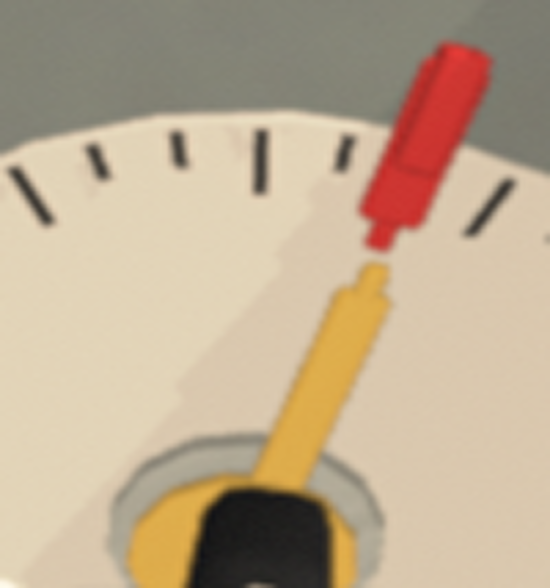

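>>> play_rows --pt "0 0 0 0 -0.008 0 0.015" --pt "0 0 0 0 0 0 0.015"

```text
clock: 12.95
position: [495.1, 169.1, 106.6]
ee_rot: [-0.592, 0.037, -0.453, 0.665]
contact_force: [0.4, 0.0, -0.5]
gripper_width: 14.9
```

```bash
python3 - <<'E'
from fk import *
gp();ptr('wrist','pics/w11.png');lines('pics/w11.png');goal(66,.947+.008,3)
E
```

```text
GP h 60.2 right -0.0 up -0.3
t 12.95 h 0.5 right 2.9 up -5.8 xang 0.955 tilt 0.104 w 14.9 F [ 0.4  0.  -0.5] M [ 0.35  0.99 -0.27] j [ 0.43  0.13 -1.07  1.95 -0.37  0.09] [495.1 169.1 106.6]
wrist ptr n 306 ang 2.247 std 0.046 r 24-46
wrist red n 522 ang 2.250 std 0.028 r 49-75
ptr dir 2.223 tip [-28.   35.4] r 45.1 ang 2.241 line offset from centre -0.79
red dir 2.229 tip [-31.1  38.2] r 49.3 ang 2.254 line offset from centre -1.34
goal j [ 0.37  0.11 -1.06  2.02 -0.28  0.07] err 0.1 tilt r 0.002 u 0.117
3 rows [-0.001, -0.0019, 0.0005] [0.0088, -0.0002, 0.0164]
```

>>> play_rows --pt "0 0 0 0 0 0 0.055" --pt "0 0 0 0 0 0 0.055" --pt "0 0 0 0 0 0 0.055" --pt "0 0 0 0 0 0 0.055"

```text
clock: 13.4
position: [495.2, 169.7, 106.9]
ee_rot: [-0.592, 0.036, -0.453, 0.666]
contact_force: [0.2, 0.2, 0.1]
gripper_width: 54.9
```

```bash
python3 - <<'E'
from fk import *
gp();ptr('wrist','pics/w12.png');lines('pics/w12.png');goal(95,.955,8);goal(95,.955,8)
E
```

```text
GP h 60.4 right -0.6 up -0.1
t 13.40 h 0.7 right 2.2 up -5.6 xang 0.958 tilt 0.103 w 54.9 F [0.2 0.2 0.1] M [ 0.17  1.14 -0.01] j [ 0.43  0.13 -1.07  1.95 -0.37  0.09] [495.2 169.7 106.9]
wrist ptr n 307 ang 2.247 std 0.046 r 24-46
wrist red n 520 ang 2.250 std 0.028 r 49-75
ptr dir 2.231 tip [-28.   35.2] r 45.0 ang 2.243 line offset from centre -0.58
red dir 2.228 tip [-31.2  38.1] r 49.2 ang 2.257 line offset from centre -1.43
goal j [ 0.33  0.03 -1.06  2.02 -0.16  0.13] err 7.1 tilt r 0.086 u 0.139
8 rows [-0.0009, -0.0039, 0.0011] [0.0101, -0.0002, 0.0145]
goal j [ 0.33  0.03 -1.06  2.02 -0.16  0.13] err 7.1 tilt r 0.086 u 0.139
8 rows [-0.0009, -0.0039, 0.0011] [0.0101, -0.0002, 0.0145]
```

```bash
sed -i "s/show=True)/seed=None)/; s/np.clip(s\['joints'\],LO+1e-3,HI-1e-3),bounds=(LO,HI)).x;a=/np.clip(s['joints'] if seed is None else seed,LO+1e-3,HI-1e-3),bounds=(LO,HI)).x;a=/" fk.py; python3 - <<'E'
from fk import *
goal(75,.958,5,seed=[.59,.11,-1.06,1.62,-.43,.2]);goal(90,.958,8,seed=[.67,.08,-1.06,1.5,-.46,.2])
E
```

```text
goal j [ 0.59  0.11 -1.06  1.63 -0.43  0.26] err 0.0 tilt r -0.074 u 0.110
5 rows [-0.0001, -0.0029, -0.0008] [-0.0065, 0.0006, -0.0001]
goal j [ 0.66  0.08 -1.06  1.5  -0.46  0.33] err 0.0 tilt r -0.074 u 0.108
8 rows [-0.0001, -0.0037, -0.0007] [-0.0039, 0.0004, -0.0003]
```

>>> play_rows --pt "-0.0001 -0.0037 -0.0007 -0.0039 0.0004 -0.0003 0.055" --pt "-0.0001 -0.0037 -0.0007 -0.0039 0.0004 -0.0003 0.055" --pt "-0.0001 -0.0037 -0.0007 -0.0039 0.0004 -0.0003 0.055" --pt "-0.0001 -0.0037 -0.0007 -0.0039 0.0004 -0.0003 0.055" --pt "-0.0001 -0.0037 -0.0007 -0.0039 0.0004 -0.0003 0.055" --pt "-0.0001 -0.0037 -0.0007 -0.0039 0.0004 -0.0003 0.055" --pt "-0.0001 -0.0037 -0.0007 -0.0039 0.0004 -0.0003 0.055" --pt "-0.0001 -0.0037 -0.0007 -0.0039 0.0004 -0.0003 0.055" --pt "0 0 0 0 0 0 0.055"

```text
clock: 14.35
position: [475.7, 169.8, 130.6]
ee_rot: [-0.603, 0.044, -0.453, 0.655]
contact_force: [0.1, -0.6, 0.2]
gripper_width: 54.9
```

```bash
python3 - <<'E'
from fk import *
gp();ptr('wrist','pics/w13.png');lines('pics/w13.png');goal(135,.958,10)
E
```

```text
GP h 90.7 right -0.1 up 1.4
t 14.35 h 31.2 right 4.4 up -5.2 xang 0.955 tilt 0.133 w 54.9 F [ 0.1 -0.6  0.2] M [0.36 1.08 0.05] j [ 0.67  0.08 -1.06  1.48 -0.46  0.34] [475.7 169.8 130.6]
wrist ptr n 223 ang 2.247 std 0.045 r 24-46
wrist red n 385 ang 2.248 std 0.027 r 49-75
ptr dir 2.227 tip [-28.1  35.3] r 45.1 ang 2.242 line offset from centre -0.66
red dir 2.227 tip [-31.2  38.3] r 49.4 ang 2.255 line offset from centre -1.31
goal j [ 0.83 -0.02 -1.06  1.26 -0.55  0.44] err 0.0 tilt r -0.053 u 0.085
10 rows [-0.0002, -0.0044, -0.0004] [0.0033, 0.0, -0.0007]
```

>>> play_rows --pt "-0.0002 -0.0044 -0.0004 0.0033 0 -0.0007 0.055" --pt "-0.0002 -0.0044 -0.0004 0.0033 0 -0.0007 0.055" --pt "-0.0002 -0.0044 -0.0004 0.0033 0 -0.0007 0.055" --pt "-0.0002 -0.0044 -0.0004 0.0033 0 -0.0007 0.055" --pt "-0.0002 -0.0044 -0.0004 0.0033 0 -0.0007 0.055" --pt "-0.0002 -0.0044 -0.0004 0.0033 0 -0.0007 0.055" --pt "-0.0002 -0.0044 -0.0004 0.0033 0 -0.0007 0.055" --pt "-0.0002 -0.0044 -0.0004 0.0033 0 -0.0007 0.055" --pt "0 0 0 0 0 0 0.055"

```text
clock: 15.3
position: [451.5, 172.5, 160.0]
ee_rot: [-0.593, 0.036, -0.456, 0.662]
contact_force: [0.1, -0.6, -0.1]
gripper_width: 55.1
```

```bash
python3 - <<'E'
from fk import *
gp();ptr('wrist','pics/w14.png');lines('pics/w14.png');ptr('top','pics/t14.png');ptr('scene','pics/s14.png')
c=np.zeros((600,800,3),np.uint8);a=cv2.imread('pics/w14.png');b=cv2.imread('pics/t14.png');d=cv2.imread('pics/s14.png')
c[:420,:400]=a[:,80:480];c[:300,400:800]=cv2.resize(b[150:300,180:380],None,fx=2,fy=2);c[300:600,400:800]=cv2.resize(d[180:330,170:370],None,fx=2,fy=2);cv2.imwrite('pics/fin.png',c)
E
```

```text
GP h 129.1 right 1.1 up 0.3
t 15.30 h 69.4 right 4.5 up -4.9 xang 0.956 tilt 0.104 w 55.1 F [ 0.1 -0.6 -0.1] M [ 0.28  1.11 -0.03] j [ 0.81 -0.01 -1.07  1.29 -0.53  0.43] [451.5 172.5 160. ]
wrist ptr n 152 ang 2.246 std 0.043 r 24-45
wrist red n 259 ang 2.246 std 0.027 r 48-74
ptr dir 2.226 tip [-27.9  35. ] r 44.8 ang 2.243 line offset from centre -0.68
red dir 2.233 tip [-30.8  38.2] r 49.1 ang 2.250 line offset from centre -0.78
top ptr n 14 ang 2.229 std 0.033 r 25-41
top red n 24 ang 2.186 std 0.023 r 54-74
scene ptr n 16 ang 2.260 std 0.038 r 25-40
scene red n 34 ang 2.290 std 0.032 r 52-72
```

View pics/fin.png

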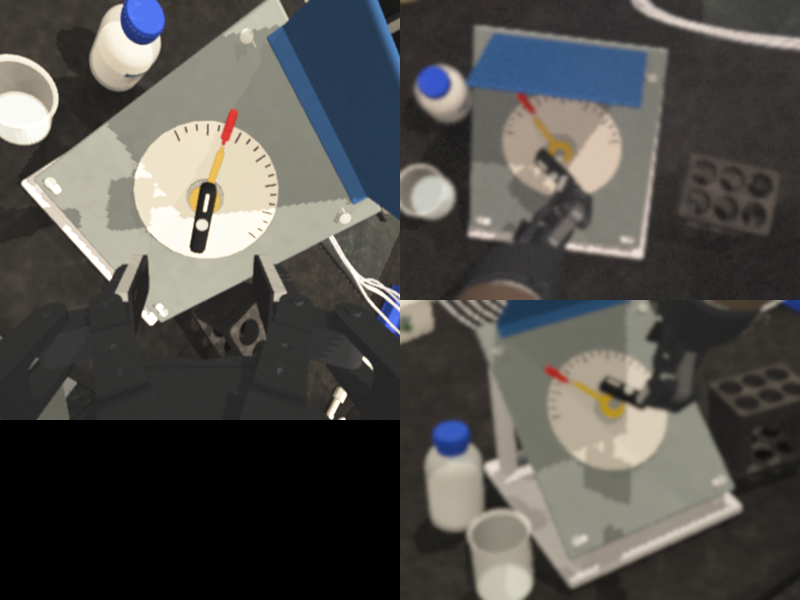

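```bash
python3 -c "
from bench import *
print(job_done())"
```

```text
the job is handed in; nothing more can be done
None
```

I turned the valve open until the yellow pointer lined up with the red set mark, approaching only from the closed side. I then opened the fingers and backed the hand off along the axis. The job was handed in at about 15.5 s of the 48 s, with no contact force shown in the last reading.

**Pointer position:** The last wrist-camera check puts the pointer 0 to 0.007 rad short of the mark, depending on how I measured it. It did not move when I let go.

**Checks that disagreed:** The two far cameras are coarser and differ from each other. The top view reads the pointer about 0.04 rad past the mark, and the scene view reads it about 0.03 rad short. I trusted the wrist camera because it was closest and saw the pointer tip and the mark together at about the same height.

**First attempt missed:** The fingertips appear about 41 mm behind where the reported tool position says they should be. On the first try the fingers therefore swept above the bar without touching it. I corrected the depth from the wrist image, and the second try drove the pointer.

**Tilted grip:** Joint 3 sits at its limit at the valve, so the hand worked with about 0.1 rad of tilt. I turned the bar with the fingers held loosely around it (15 mm opening), and forces stayed at about 2 N in every reading while turning.

**Other objects:** The bottle, beaker and vial stand are still standing in the last pictures, apparently where they were.

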